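# Lay the tailor's clapper down against its stop

## Robot

A 6-joint arm with a two-finger parallel gripper is mounted at the origin on the work surface. World frame = base frame: x ahead of the robot, y to its left, z up, the work surface at z = 0. Lengths are in mm, angles in rad, forces in N, time in s.
With the tool pointing down it reaches from about 350 to 800 mm from the base axis. Payload 7.3 kg.
Tool frame: the origin (TCP) lies between the finger pads; the fingertips stand 19 mm ahead of it and the grasp point (between the pads) is the TCP; z points along the fingers, y is the line along which they close (so a half turn about z gives the same grasp; the last joint's range is limited). The gripper opens to 85 mm and grips with 20 to 120 N. Pads are 22 mm wide; open, the fingers measure 114 mm over their backs; the gripper's body (76 mm by 85 mm) begins 54 mm behind the grasp point. The pads swing forward as they close: fully open they stand 13 mm farther back than shut.
Start: joints at [1.099, 0.342, 1.524, -0, 1.275, -0.146], TCP at [168.02, 497.405, 250.322] pointing down, gripper open.
Joint ranges: [-2.53, 2.53], [-0.77, 2.02], [0.04, 2.7], [-1, 4.14], [0.28, 2.66], [-3.11, 3.11]. Speed limits (rad/s): [2.57, 2.57, 3.14, 3.14, 3.14, 3.14].

## Interface

Orientations are given as a rotation vector (axis times angle).
In Python, from cell import ctrl, vision, spotter gives the robot as it stands. The module is installed in compiled form; this text tells all that it offers.
- The arm moves only by the tool send_rows, never from a script. Its argument "moves" is one flat list of numbers, 7 for each row, row after row: the turn, a rotation vector about the tool's x, y, z in degrees, then the shift along the tool's x, y, z in mm, then the finger opening in mm, from 0 to 85.4. In form: [rx, ry, rz, x, y, z, gripper, rx, ry, rz, x, y, z, gripper, ...]. A call has 1 to 12 rows; each row is the pose to reach, as a shift and turn from the pose commanded when the call began, along the tool's axes at that moment; what a row does not reach only later rows make up. A row lasts 1/8 s, in which the tool goes at most 62.5 mm and 10.7 degrees, less where a joint would pass 70% of its speed; a pose out of reach is approached as far as the arm can. A call with a gripper value outside its range is refused whole. The fingers move at their own pace and stop on an object; "squeeze" is the grip in N (left out, the last holds). Time passes only in rows, so rows that repeat a pose let the fingers close. It gives the time, the measured TCP pose, the force, the opening and the grip force at its end, in the units of the state.
- ctrl.get_obs(): the state, without advancing time (a new reading comes with each control period).
- vision.snapshot(name): name is "side" or "top"; returns a dict with "pixels" (400x640x3 uint8, blue, green, red), "fovy" (degrees; the focal length in pixels is half the picture's height over the tangent of half this angle, whatever the lens; pixels are square), "cx", "cy" (the principal point, pixels), "k1" (the pictures are not rectified: a ray, as slopes to the right and down, at radius r is drawn at 1 + k1 r^2 times it, then the intrinsics apply), "R" (3x3) and "t" (3): a world point X has camera coordinates R X + t. Camera axes: x right, y down, z forward; pixel columns grow to the right and rows downward; lengths in mm; the calibration is good to about 2 mm. A picture is of the moment at which its call begins. There is no depth.
- ctrl.sign_off(): hands the job in; it is judged then, once.
Trained networks look in the newest picture that a camera, given by its name, has taken for a name from the list of things; names that differ only in an ending like _2 or _b are one class to them, and where a whole thing is asked for, a point or a joint stands for the part that bears it (a point fixed in the world has none). Each returns a list of dicts, best first, with "conf" (0 to 1); they miss things now and then, are a little off and sometimes report something else, mostly with a low value. They report only what shows in the picture. A call takes as long as a camera call. They do not tell look-alikes from the thing itself.
- spotter.search_frame(query, camera): "pixel" ([column, row] in pixels, amid what is visible of it).
The state is a dict: "time": time; "q": joint angles; "qvel": joint speeds; "joint_efforts": joint torques, N m; "tcp_pos": TCP position; "tcp_rot": TCP orientation; "force": force on the tool from outside, world axes, zero at the start; "wrist_torque": the same for the moment, N m; "finger_gap": finger opening in mm; "grasp_force": force on a finger pad.
Only numpy, scipy, OpenCV 4.12 (cv2) and the standard library are available. Lean on these libraries where they do the work, as an engineer would, in place of code of your own. Each camera call takes 0.05 s, during which the arm holds its last target. There are 200 camera calls.

## Task

The tailor's wooden clapper stands on end on the grey pressing board. Push it over with the fingertips so that it falls flat on the board with its top towards the low wooden stop bar, then push it along the board until its end sits snug and square against the bar. Only push it, never lift or carry it, and leave the thread cone, jar and chalk box where they are; finish with the hand clear.

Things in the scene. Friction and masses are not known exactly. Their poses are not given: they have to be found in the camera images.
- clapper: Clapper: loose beech block 160 x 65 x 40 mm, about 0.3 kg, dark groove down each narrow side, standing on end on the board. Origin: centre of its foot (the end it stands on). z: its 160 mm length, foot to top; x: 40 mm thickness; y: 65 mm width. x starts within 0.13 rad of the board's long line, the stop on its +x or -x side: tip it along x; past about 14 degrees it falls by itself.
- clapper_top (a point): Centre of the clapper's top end face, 160 mm along its z from the foot. After tipping, this is the end that goes against the stop bar.
- stop: Stop bar: pale wooden bar fixed across one end of the board (either end), 24 mm thick (x, along the board), 110 mm long (y, across), 26 mm high. Origin: centre of its underside, on the board's top. The clapper goes against its face towards the board's middle, 12 mm from its centre; once tipped over there is still a gap of about 25 to 95 mm to it.
- board: Pressing board: fixed board 360 mm long (x), 150 mm wide (y), top surface, covered in grey cloth, 18 mm above the table. Origin: centre of its underside. The clapper stands near one end, the stop bar is at the other.
- thread_cone: Bystander: loose blue cone of thread, 56 mm across the foot, 78 mm high, standing beside the board. Origin: centre of its underside.
- button_jar: Bystander: loose small glass jar with white cap, 56 mm across, 65 mm high, standing beside the board. Origin: centre of its underside.
- chalk_box: Bystander: loose small cardboard box 70 x 50 x 22 mm lying beside the board. Origin: centre of its underside.
Things that resemble listed ones, but are neither listed nor needed, are in the scene too. There is more than one size of the clapper; the job needs the smallest.

How it is judged (in metres and radians):
On the way:
1. the clapper has been tipped over and lies flat on the board, its top towards the stop bar (angle between clapper's own z axis and vertical between 1.48 and 1.66 rad and (angle between clapper's own x axis and vertical below 0.09 rad or angle between clapper's own x axis and vertical above 3.05 rad) and height (world z) of each of clapper_top, clapper below 0.046 m and horizontal distance between clapper_top and stop below 0.14 m), for 0.2 s.
At the end, for the whole second after the job is handed in: The clapper lies flat (within 5 degrees) on a broad face on the pressing board, its top end within 5 mm of the stop bar's inner face and within 35 mm of the bar's middle along the bar, square to the bar within 0.08 rad, at rest (angle between clapper's own z axis and vertical between 1.48 and 1.66 rad and (angle between clapper's own x axis and vertical below 0.09 rad or angle between clapper's own x axis and vertical above 3.05 rad) and height (world z) of each of clapper_top, clapper below 0.046 m and x of clapper_top in the frame of stop between -0.017 and 0.017 m and y of clapper_top in the frame of stop between -0.035 and 0.035 m and angle between the z axis of clapper and the x axis of stop, either way round below 0.08 rad and linear speed of clapper below 0.02 m/s and angular speed of clapper below 0.1 rad/s); the robot touches nothing.
It fails at once if the clapper is lifted: its foot more than 40 mm, or its top more than 180 mm, above the board (height (world z) of clapper above 0.058 m or height (world z) of clapper_top above 0.198 m).
It fails at once if the clapper lies level but off the board (carried) (angle between clapper's own z axis and vertical above 1.4 rad and height (world z) of clapper_top above 0.07 m).
It fails at once if the thread cone is moved more than 15 mm or tipped over (distance of thread_cone from where it was at the start of the episode above 0.015 m or angle between thread_cone's own z axis and vertical above 0.3 rad).
It fails at once if the button jar is moved more than 15 mm or tipped over (distance of button_jar from where it was at the start of the episode above 0.015 m or angle between button_jar's own z axis and vertical above 0.3 rad).
It fails at once if the chalk box is moved more than 15 mm or tipped over (distance of chalk_box from where it was at the start of the episode above 0.015 m or angle between chalk_box's own z axis and vertical above 0.3 rad).
It also fails if it takes over 48 s, if anything falls off the work surface, if the arm or the gripper's body presses on something with over 40 N, if the wrist force passes 120 N, or if a joint passes its speed limit or range.

## Working session

There is one attempt and no reset: what is moved stays moved. The work goes in short steps, Python scripts to look and compute and a tool call to move; the robot and the scene stay as the last step left them, time stands still between calls to the robot, and variables do not carry over. Pictures are saved under pics/ and viewed, at most 10 in all, crops included, and the job is handed in when it is done.

Besides the shell and the picture viewer there is one more tool, called after "Emit:" as a command line: name --argument value ..., lists and objects as JSON in quotes. send_rows: Moves the arm, as the interface text tells. Its arguments: {"type":"object","properties":{"moves":{"type":"array"},"squeeze":{"type":"number"}},"required":["moves"]}

```bash
mkdir -p pics; cat > h.py <<'E'
import numpy as np, cv2
from cell import ctrl, vision, spotter
def cam(s):
    f=200/np.tan(np.radians(s["fovy"])/2); return f,s["cx"],s["cy"],s["k1"],np.array(s["R"]),np.array(s["t"])
def K(s):
    f,cx,cy,k1,R,t=cam(s); return np.array([[f,0,cx],[0,f,cy],[0,0,1.]]),np.array([k1,0,0,0.]),R,t
def proj(s,X):
    k,d,R,t=K(s); return cv2.projectPoints(np.float64(X).reshape(-1,1,3),cv2.Rodrigues(R)[0],t,k,d)[0][:,0]
def ray(s,p):
    k,d,R,t=K(s); u=cv2.undistortPoints(np.float64(p).reshape(-1,1,2),k,d)[:,0]
    D=np.c_[u,np.ones(len(u))]@R; return -R.T@t,D
def onz(s,p,z):
    o,D=ray(s,p); return o+D*((z-o[2])/D[:,2])[:,None]
def tri(s1,p1,s2,p2):
    o1,D1=ray(s1,p1);o2,D2=ray(s2,p2);out=[]
    for a,b in zip(D1,D2):
        x=np.linalg.lstsq(np.c_[a,-b],o2-o1,rcond=None)[0]; A=o1+a*x[0];B=o2+b*x[1]; out.append(np.r_[(A+B)/2,np.linalg.norm(A-B)])
    return np.array(out)
E
python3 - <<'E'
from h import *
for n in("side","top"):
    s=vision.snapshot(n);cv2.imwrite(f"pics/{n}0.png",s["pixels"])
    print(n,s["fovy"],s["cx"],s["cy"],s["k1"],"C",-np.array(s["R"]).T@np.array(s["t"]))
    for q in("clapper","stop","board","thread_cone","button_jar","chalk_box"):
        print(q,[(np.round(d["pixel"]),round(d["conf"],2)) for d in spotter.search_frame(q,n)])
o=ctrl.get_obs();print(o["tcp_pos"],o["tcp_rot"],o["time"])
E
```

```text
side 44.131325258055014 317.7096794278811 193.93285628333246 0.014277322275297127 C [ 155.13416255 -298.01689733  771.48625954]
clapper [(array([276., 134.]), 0.91), (array([305., 201.]), 0.75), (array([253., 278.]), 0.75)]
stop [(array([447., 285.]), 0.55), (array([306., 203.]), 0.26), (array([385., 275.]), 0.21)]
board [(array([386., 276.]), 0.61)]
thread_cone [(array([406., 197.]), 0.88)]
button_jar [(array([354., 348.]), 0.58)]
chalk_box [(array([365., 179.]), 0.6)]
top 43.308427393852085 323.20273645929194 196.8071601811118 -0.12264783674415904 C [ 404.09536413   54.06325036 1080.35209053]
clapper [(array([246., 178.]), 0.85), (array([317., 218.]), 0.68), (array([344., 310.]), 0.58)]
stop [(array([440., 194.]), 0.68)]
board [(array([384., 214.]), 0.75)]
thread_cone [(array([361., 138.]), 0.77)]
button_jar [(array([418., 284.]), 0.71)]
chalk_box [(array([319., 151.]), 0.87)]
[168.03221418 497.4119728  250.33515752] [5.09554196e-01 3.09996846e+00 1.97129201e-04] 0.7
```

View pics/side0.png

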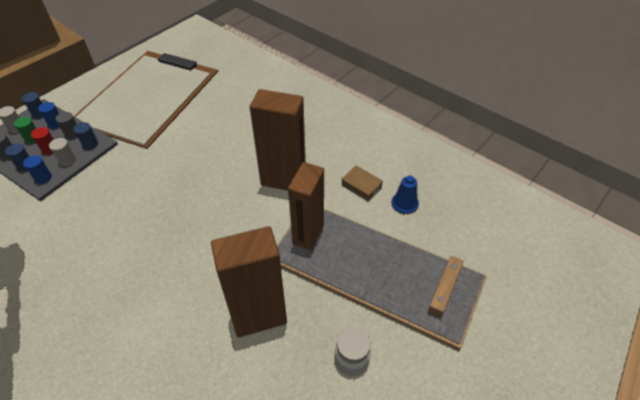

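View pics/top0.png

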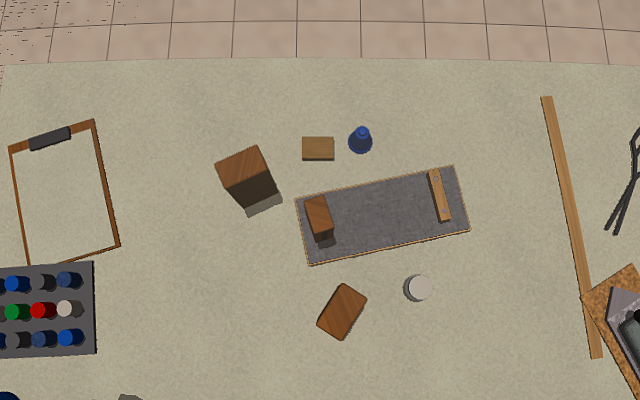

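Candidates for the clapper are side (305,201) / top (318,218), which is the smallest and stands on the board. The look-alikes are the larger blocks at side (276,134) / top (246,178) and side (253,278) / top (343,311). I'll check this in a close crop of both views.

```bash
python3 - <<'E'
import cv2,numpy as np
a=cv2.imread("pics/top0.png")[155:275,285:485];b=cv2.imread("pics/side0.png")[155:355,270:490]
a=cv2.resize(a,None,fx=4,fy=4,interpolation=cv2.INTER_CUBIC)[:,:,:]
b=cv2.resize(b,None,fx=2.9,fy=2.9,interpolation=cv2.INTER_CUBIC)
cv2.imwrite("pics/ctop.png",a);cv2.imwrite("pics/cside.png",b)
E
```

```text
(no output)
```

View pics/ctop.png

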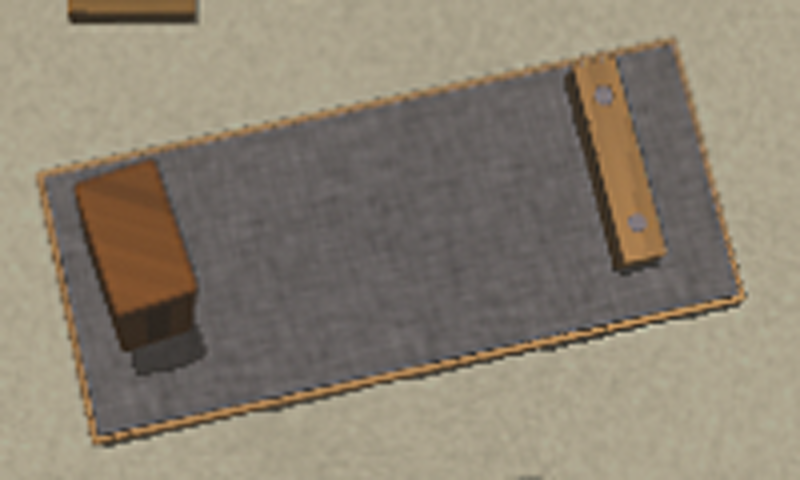

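View pics/cside.png

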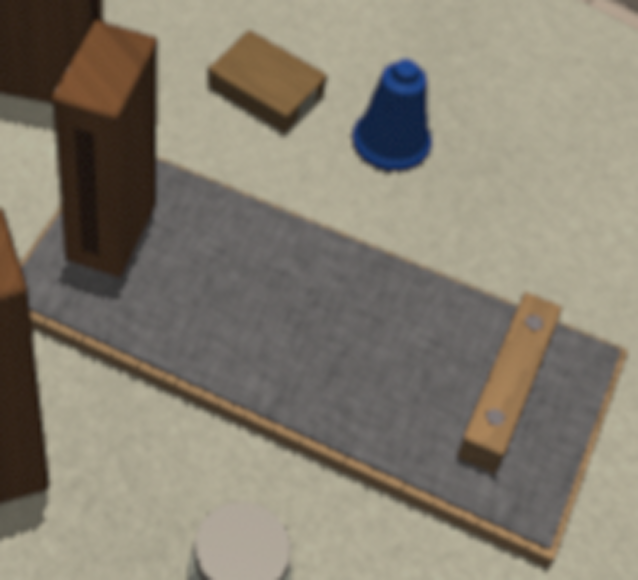

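The crop shows the dark groove and the smallest size, so the block on the board at top (318,218) is the clapper. Next I triangulate the corners.

```bash
python3 - <<'E'
from h import *
st=vision.snapshot("top");ss=vision.snapshot("side")
T=lambda p:(np.array(p)-0+[0.])/4+[285-.375,155-.375]
S=lambda p:(np.array(p)+0.)/2.9+[270-.33,155-.33]
ct=T([(76,186),(155,160),(195,290),(117,313)]);cs=S([(100,22),(157,40),(118,115),(55,95)])
bt=T([(578,62),(613,53),(665,257),(627,265)]);bs=S([(524,294),(561,308),(501,447),(462,437)])
dt=T([(675,42),(742,298),(97,437)]);ds=S([(625,352),(548,552),(30,317)])
for n,a,b in(("clap",ct,cs),("stop",bt,bs),("board",dt,ds)): print(n,np.round(tri(st,a,ss,b),1))
def ang(v):return np.arctan2(v[1],v[0])
c=onz(st,ct,178);print("clap top",c.mean(0),[round(ang(v),3) for v in(c[1]-c[0],c[2]-c[3],c[0]-c[3],c[1]-c[2])])
b=onz(st,bt,44);print("stop",b.mean(0),[round(ang(v),3) for v in(b[1]-b[0],b[0]-b[3],b[1]-b[2])])
d=onz(st,T([(40,175),(675,42),(742,298),(97,437)]),18);print("board",d.mean(0),d[:,:2],[round(ang(v),3) for v in(d[1]-d[0],d[2]-d[3],d[1]-d[2],d[0]-d[3])])
for n,pt,ps in(("cone",(361,138),(406,197)),("jar",(418,284),(354,348)),("chalk",(319,151),(365,179)),("big1",(245,164),(277,101)),("big2",(340,305),(246,248))): print(n,np.round(tri(st,pt,ss,ps),0))
# project expected
E
```

```text
clap [[573.4  90.3 176.2   1.1]
 [584.4  55.1 176.6   1.6]
 [525.7  35.8 178.1   1.9]
 [514.8  71.3 178.    0.8]]
stop [[ 663.9 -168.7   43.3    4.9]
 [ 670.6 -189.4   40.4    2.6]
 [ 559.2 -210.2   54.7    0.7]
 [ 555.1 -190.6   48.3    1.7]]
board [[ 683.6 -230.3   17.1    1. ]
 [ 541.3 -258.8   21.5    1.5]
 [ 476.6   80.8  -15.    15.7]]
clap top [549.21032129  63.27363119 178.        ] [np.float64(-1.244), np.float64(-1.279), np.float64(0.317), np.float64(0.296)]
stop [ 613.23370989 -191.23765546   44.        ] [np.float64(-1.312), np.float64(0.197), np.float64(0.207)]
board [575.71185667 -72.42285032  18.        ] [[ 608.42698423  116.45019049]
 [ 683.68303671 -230.47680616]
 [ 542.23931877 -260.39282277]
 [ 468.49808697   84.72803715]] [np.float64(-1.357), np.float64(-1.36), np.float64(0.208), np.float64(0.223)]
cone [[742. -27.  22.   3.]]
jar [[ 425. -140.   37.    2.]]
chalk [[713.  61.  35.   9.]]
big1 [[629. 196. 216.   7.]]
big2 [[385.  27. 198.   6.]]
```

Emit:
send_rows --moves '[0,0,5,-43,-22,0,30,0,0,10,-85,-45,0,30,0,0,15,-128,-67,0,30,0,0,20,-170,-89,0,30,0,0,25,-213,-111,0,30,0,0,30,-255,-134,0,30,0,0,35,-298,-156,0,30,0,0,40,-340,-178,0,30,0,0,45,-383,-200,0,30,0,0,50,-425,-223,0,30,0,0,54,-468,-245,0,30,0,0,54,-468,-245,0,30]'

```text
time: 2.3
tcp_pos: [534.7, 113.0, 249.8]
tcp_rot: [1.867, 2.526, -0.0]
force: [-1.1, 0.7, 0.3]
finger_gap: 29.9
grasp_force: 0.0
```

```bash
cat > look.py <<'E'
import sys
from h import *
from scipy.spatial.transform import Rotation as Ro
o=ctrl.get_obs();R=Ro.from_rotvec(o["tcp_rot"]).as_matrix()
print("t",o["time"],"tcp",np.round(o["tcp_pos"],1),"x",np.round(R[:,0],3),"y",np.round(R[:,1],3),"q",np.round(o["q"],3),"gap",o["finger_gap"],"F",np.round(o["force"],1))
if len(sys.argv)>1:
    I=[]
    for n in("side","top"):
        s=vision.snapshot(n);cv2.imwrite(f"pics/{n}_{sys.argv[1]}.png",s["pixels"]);I.append(s["pixels"])
    a=cv2.resize(I[0][60:360,200:500],(400,400),interpolation=3);b=cv2.resize(I[1][110:310,200:500] if 0 else I[1][100:300,290:490],(400,400),interpolation=3)
    cv2.imwrite(f"pics/c_{sys.argv[1]}.png",np.hstack([a,b]))
E
python3 look.py a
```

```text
t 2.3 tcp [534.7 113.  249.8] x [-0.294  0.956 -0.   ] y [0.956 0.294 0.   ] q [ 0.068  0.382  1.465 -0.     1.294 -0.23 ] gap 29.911434886756613 F [-1.1  0.7  0.3]
```

View pics/c_a.png

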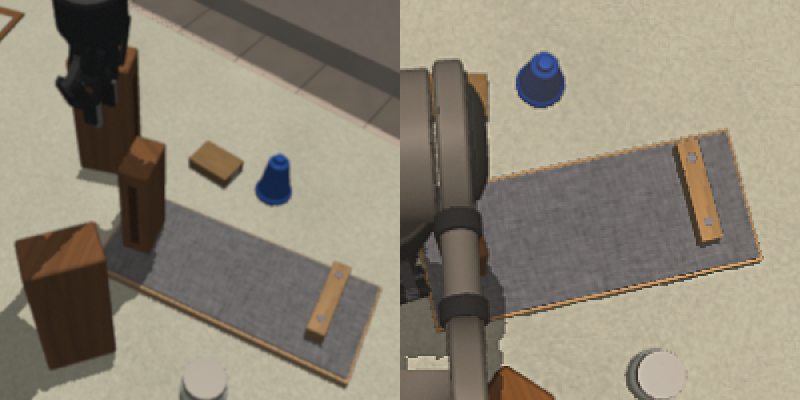

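Side crop: the fingertips (95,120) are behind the clapper (143,195), clear of the big block. I lower the hand, then push slowly high on the back face.

Emit:
send_rows --moves '[0,0,0,0,0,30,30,0,0,0,0,0,60,30,0,0,0,0,0,85,30,0,0,0,0,0,85,30,0,0,0,-8,0,85,30,0,0,0,-14,0,85,30,0,0,0,-20,0,85,30,0,0,0,-26,0,85,30,0,0,0,-32,0,85,30,0,0,0,-38,0,85,30]'

```text
time: 3.65
tcp_pos: [544.5, 78.8, 165.3]
tcp_rot: [1.862, 2.531, 0.0]
force: [-0.7, 0.2, -0.4]
finger_gap: 30.0
grasp_force: 0.1
```

Emit:
send_rows --moves '[0,0,0,-7,0,0,30,0,0,0,-14,0,0,30,0,0,0,-21,0,0,30,0,0,0,-28,0,0,30,0,0,0,-33,0,0,30,0,0,0,-33,0,0,30,0,0,0,-33,0,0,30,0,0,0,-33,0,0,30]'

```text
time: 4.65
tcp_pos: [554.1, 48.0, 165.3]
tcp_rot: [-1.861, -2.531, -0.0]
force: [-1.2, 0.8, -0.6]
finger_gap: 30.3
grasp_force: 0.0
```

```bash
python3 look.py b
```

```text
t 4.65 tcp [554.1  48.  165.3] x [-0.298  0.954  0.   ] y [ 0.954  0.298 -0.   ] q [-0.052  0.478  1.56   0.     1.104 -0.354] gap 30.272306760360696 F [-1.2  0.8 -0.6]
```

View pics/c_b.png

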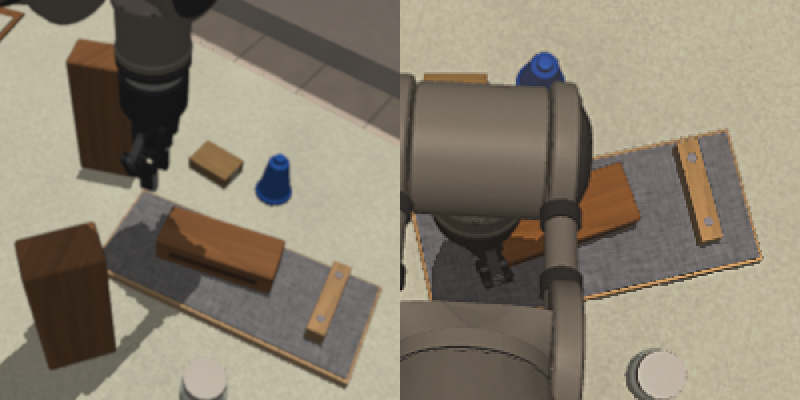

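The clapper lies flat with its top towards the bar: side crop upper face (173,208)-(285,243), top crop end edge (622,163)-(640,218). Measuring.

```bash
python3 - <<'E'
from h import *
st=vision.snapshot("top");ss=vision.snapshot("side")
for n,s in(("t",st),("s",ss)):pass
T=np.array([(622,163),(640,218)],float);T=(T-[400,0])/2+[290-.25,100-.25]
S=np.array([(285,243),(272,277),(173,208),(158,243)],float)*.75+[200,60]
print("tri",tri(st,T,ss,S[:2]))
a=onz(st,T,58);b=onz(ss,S,58);print(a,b)
m=b.reshape(2,2,3).mean(1);print("top end",a.mean(0),m[0],"foot",m[1],"len",np.linalg.norm(m[0]-m[1]),"heading",np.arctan2(*(m[0]-m[1])[[1,0]]))
S0=np.array([613.2,-191.2]);u=np.array([np.cos(-1.365),np.sin(-1.365)]);w=np.array([-u[1],u[0]])
for p in(a.mean(0),m[0],m[1]):print("u",(p[:2]-S0)@u+12,"w",(p[:2]-S0)@w)
E
```

```text
tri [[ 6.37651527e+02 -1.06456511e+02  5.56426114e+01  1.69189114e+00]
 [ 5.79041331e+02 -1.23331278e+02  6.15625593e+01  2.77448319e-01]]
[[ 637.72804369 -106.71034114   58.        ]
 [ 579.55244458 -123.84958595   58.        ]] [[ 635.35105683 -106.55892341   58.        ]
 [ 581.2834843  -122.54293313   58.        ]
 [ 585.41454896   41.95776879   58.        ]
 [ 528.14424205   20.29777674   58.        ]]
top end [ 608.64024413 -115.27996355   58.        ] [ 608.31727056 -114.55092827   58.        ] foot [556.7793955   31.12777277  58.        ] len 154.5264912626927 heading -1.2307600497230653
u -63.24978625882957 w 11.050474052077817
u -64.02943644248072 w 10.883291672441631
u -217.16570545074484 w -9.79809165139831
```

Emit:
send_rows --moves '[0,0,0,19,5,0,30,0,0,2,19,5,25,30,0,0,4,19,5,50,30,0,0,5.5,19,5,75,30,0,0,5.5,19,5,100,30,0,0,5.5,19,5,117,30,0,0,5.5,19,5,117,30]'

```text
time: 5.72
tcp_pos: [552.5, 68.0, 47.3]
tcp_rot: [-1.979, -2.438, 0.002]
force: [0.1, 0.6, 0.2]
finger_gap: 30.2
grasp_force: 0.0
```

```bash
python3 look.py c
```

```text
t 5.725 tcp [552.5  68.   47.3] x [-0.206  0.979  0.001] y [ 0.979  0.206 -0.002] q [-0.015  0.636  1.666  0.     0.841 -0.222] gap 30.181104968919488 F [0.1 0.6 0.2]
```

View pics/c_c.png

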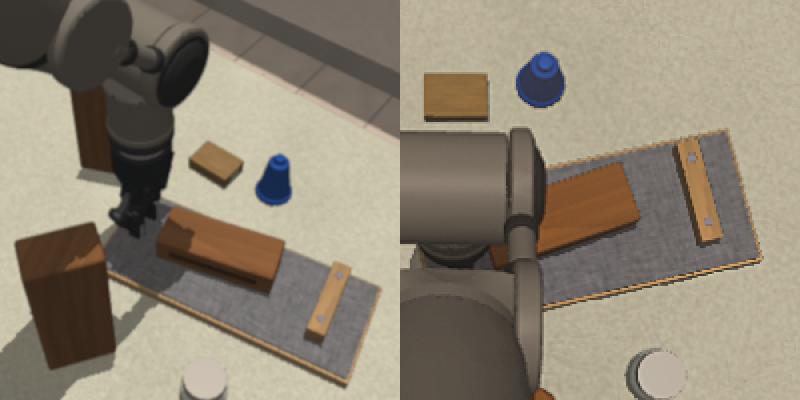

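The hand is behind the foot end (side crop 150,225). I push to just short of the bar.

Emit:
send_rows --moves '[0,0,0,-8,0,0,30,0,0,0,-14,0,0,30,0,0,0,-20,0,0,30,0,0,0,-26,0,0,30,0,0,0,-32,0,0,30,0,0,0,-38,0,0,30,0,0,0,-44,0,0,30,0,0,0,-50,0,0,30,0,0,0,-56,0,0,30,0,0,0,-62,0,0,30,0,0,0,-66,0,0,30,0,0,0,-68,0,0,30]'

```text
time: 7.32
tcp_pos: [567.2, 0.5, 48.3]
tcp_rot: [-1.981, -2.438, -0.0]
force: [-0.5, 3.6, 2.1]
finger_gap: 29.7
grasp_force: 1.9
```

```bash
python3 look.py d
```

```text
t 7.325 tcp [5.672e+02 5.000e-01 4.830e+01] x [-0.205  0.979  0.   ] y [ 0.979  0.205 -0.   ] q [-0.134  0.648  1.637  0.     0.857 -0.341] gap 29.65071020900624 F [-0.5  3.6  2.1]
```

View pics/c_d.png

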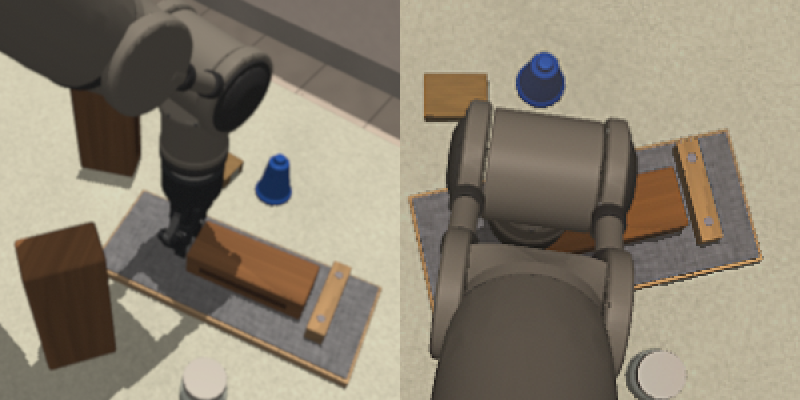

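The clapper (top-crop end edge (673,170)-(688,228)) is nearly square with about a 10 mm gap to the bar. I creep forward while watching the force.

Emit:
send_rows --moves '[0,0,0,-3,0,0,30,0,0,0,-6,0,0,30,0,0,0,-8,0,0,30,0,0,0,-9,0,0,30,0,0,0,-9,0,0,30]'

```text
time: 8.05
tcp_pos: [568.9, -8.3, 48.1]
tcp_rot: [-1.981, -2.438, 0.001]
force: [-0.4, -0.1, -0.4]
finger_gap: 30.6
grasp_force: 0.3
```

Emit:
send_rows --moves '[0,0,0,-1,0,0,30,0,0,0,-2,0,0,30,0,0,0,-2,0,0,30]'

```text
time: 8.43
tcp_pos: [569.4, -10.1, 48.2]
tcp_rot: [-1.981, -2.439, 0.0]
force: [-0.7, 0.4, 0.6]
finger_gap: 30.2
grasp_force: 0.3
```

Emit:
send_rows --moves '[0,0,0,-1,0,0,30,0,0,0,-2,0,0,30,0,0,0,-2,0,0,30]'

```text
time: 8.8
tcp_pos: [569.7, -11.4, 48.2]
tcp_rot: [-1.98, -2.438, -0.0]
force: [-1.4, 5.1, -0.5]
finger_gap: 30.0
grasp_force: 2.4
```

Emit:
send_rows --moves '[0,0,0,-1,0,0,30,0,0,0,-1,0,0,30,0,0,0,-1,0,0,30]'

```text
time: 9.18
tcp_pos: [569.5, -11.5, 48.2]
tcp_rot: [-1.979, -2.437, -0.001]
force: [-2.1, 9.3, 0.3]
finger_gap: 30.1
grasp_force: 4.4
```

Emit:
send_rows --moves '[0,0,0,-1,0,0,30,0,0,0,-1,0,0,30,0,0,0,-1,0,0,30]'

```text
time: 9.55
tcp_pos: [569.4, -11.6, 48.3]
tcp_rot: [-1.978, -2.436, -0.002]
force: [-2.6, 12.8, 2.5]
finger_gap: 29.8
grasp_force: 6.5
```

```bash
python3 look.py e; python3 - <<'E'
import cv2,numpy as np
a=cv2.imread("pics/side_e.png")[220:330,320:480];b=cv2.imread("pics/top_e.png")[155:230,385:475]
cv2.imwrite("pics/ze.png",np.hstack([cv2.resize(a,(436,300),interpolation=3),cv2.resize(b,(360,300),interpolation=3)]))
E
```

```text
t 9.55 tcp [569.4 -11.6  48.3] x [-0.205  0.979  0.003] y [ 0.979  0.205 -0.001] q [-0.156  0.652  1.628  0.003  0.864 -0.365] gap 29.811993873186655 F [-2.6 12.8  2.5]
```

View pics/ze.png

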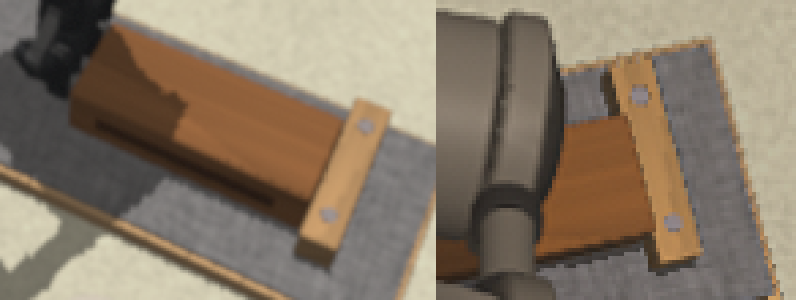

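The force rises to 13 N with the TCP halted, and the picture shows the end flush and square to the bar face (top crop (628,118)-(655,235)). I back off and rise.

Emit:
send_rows --moves '[0,0,0,4,0,0,30,0,0,0,15,0,0,30,0,0,0,30,0,0,30,0,0,0,40,0,0,30,0,0,0,40,0,-40,30,0,0,0,40,0,-80,30,0,0,0,40,0,-120,30,0,0,0,40,0,-160,30,0,0,0,40,0,-200,30,0,0,0,40,0,-200,30]'

```text
time: 10.9
tcp_pos: [563.4, 25.6, 251.8]
tcp_rot: [1.976, 2.434, 0.006]
force: [0.5, 0.4, -0.3]
finger_gap: 29.8
grasp_force: 0.0
```

Emit:
send_rows --moves '[0,0,0,40,-30,0,30,0,0,0,80,-60,0,30,0,0,0,120,-90,0,30,0,0,0,160,-120,0,30,0,0,0,200,-120,0,30,0,0,0,240,-120,0,30,0,0,0,240,-120,0,30,0,0,0,240,-120,0,30]'

```text
time: 11.9
tcp_pos: [395.0, 235.2, 247.6]
tcp_rot: [-1.98, -2.439, 0.002]
force: [0.1, -0.0, 0.8]
finger_gap: 30.1
grasp_force: 0.0
```

```bash
python3 look.py f
```

```text
t 11.9 tcp [395.  235.2 247.6] x [-0.206  0.979 -0.001] y [ 0.979  0.206 -0.001] q [ 0.37   0.226  1.696 -0.     1.221  0.163] gap 30.0907764854567 F [ 0.1 -0.   0.8]
```

View pics/c_f.png

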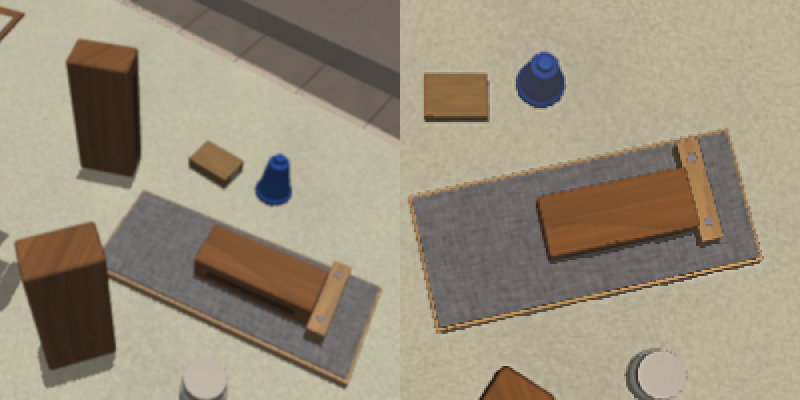

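The clapper is flush with the bar and parallel to the board edges (slope -0.21 for both), the bystanders haven't moved, and the hand is clear. Handing in.

```bash
python3 -c "
from cell import ctrl;print(ctrl.sign_off())"
```

```text
the job is handed in; nothing more can be done
None
```

I tipped the clapper over and pushed it snug and square against the stop bar with the bystanders untouched and the hand clear, then handed the job in at about 12 s; the hand-in returned no verdict.

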